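# Set the square for a scribe line beside the tall standoff

## Robot

A 7-joint arm with a two-finger parallel gripper is mounted at the origin on a cart in front of the work surface, level with it; the furniture and walls round the work are solid. World frame = base frame: x ahead of the robot, y to its left, z up, the work surface at z = 0. Lengths are in m, angles in rad, forces in N, time in s.
With the tool pointing down it reaches from about 0.425 to 0.825 m from the base axis. Payload 3.6 kg.
Tool frame: the origin (TCP) lies at the very end of the fingers, on their centre line; the grasp point (between the pads) lies 19 mm behind it (bot.grasp_offset is the distance from the TCP to the grasp point, in m); z points along the fingers, y is the direction in which the jaws open and shut (so a half turn about z gives the same grasp; the last joint's range is limited). The gripper opens to 85 mm and grips with 20 to 120 N. Pads are 22 mm wide; open, the fingers measure 114 mm over their backs; the gripper's body (76 mm by 85 mm) begins 54 mm behind the grasp point. The pads swing forward as they close: fully open they stand 13 mm farther back than shut.
Start: joints at [1.139, 0.615, -0.013, 1.423, 0.008, 1.103, -0.04], TCP at [0.257, -0.597, 0.231] pointing down, gripper open.
Joint ranges: [-3.12, 3.12], [-0.3, 2.06], [-1.34, 1.32], [0.26, 2.42], [-1.36, 4.5], [0.01, 1.98], [-2.84, 2.84]. Speed limits (rad/s): [2.79, 2.79, 3.14, 3.14, 3.14, 3.14, 3.14].

## Interface

Orientations are given as [roll, pitch, yaw] about the fixed x, y, z axes, in that order (R = Rz(yaw) Ry(pitch) Rx(roll)).
In Python, from station import readout, imaging, job, bot gives the robot as it stands.
- The arm moves only by the shell command python3 -m jog 'ROWS'. ROWS is a JSON object of lists of equal length, an entry for each row: "delta_pos": the shift along the tool's x, y, z in cm, a list of three; "rotation": the turn, a rotation vector about the tool's x, y, z in degrees, a list of three; "gripper": the opening, from -1 (shut) to 1 (fully open). In form: {"delta_pos": [[tx, ty, tz], ...], "rotation": [[wx, wy, wz], ...], "gripper": [gripper, ...]}. A call has 1 to 8 rows; each row shifts and turns the pose as measured when the row begins, along the tool's axes as they then stand; what a row does not reach is not made up. A row lasts 1/8 s, in which the tool goes at most 62.5 mm and 10.7 degrees, less where a joint would pass 70% of its speed; a pose out of reach is approached as far as the arm can. A call is refused whole if a number of a shift passes 6.25 or a number of a turn 10.7, either way. A call with a gripper value outside its range is refused whole. The fingers move at their own pace and stop on an object; the grip force is fixed at half the most. Time passes only in rows, so rows that do not move let the fingers close. It gives the time, the measured TCP pose, the force and the opening at its end, in the units of the state.
- readout.sense(): the state, without advancing time (a new reading comes with each control period).
- imaging.camera(name): name is "side" or "top"; returns the picture (480x640x3 uint8, red, green, blue); there is no depth.
- imaging.calibration(name): a dict with "mtx" (3x3 intrinsics, pixels), "position" and "rotation" of the camera in the world. Camera axes: x right, y up, looking along -z (the intrinsics and any distortion apply to the point x, -y, -z); pixel columns grow to the right and rows downward; lengths in m; the calibration is good to about 2 mm. A picture is of the moment at which its call begins. calibration takes no time and is no camera call.
- job.finish_job(): hands the job in, once; it reports no verdict.
The state is a dict: "time_s": time; "q": joint angles; "qd": joint speeds; "effort": joint torques, N m; "tool_pos": TCP position; "eef_rot": TCP orientation; "contact_force": force on the tool from outside, world axes, zero at the start; "torque": the same for the moment, N m; "width": finger opening in m.
Only numpy, scipy, OpenCV 4.12 (cv2) and the standard library are available. Lean on these libraries where they do the work, as an engineer would, in place of code of your own. Each camera call takes 0.05 s, during which the arm holds its last target. There are 200 camera calls.

## Task

Set up the engineer's square for scribing a line across the aluminium panel: put it on the marking-out board with its blade over the panel, a finger's breadth to the right of the taller standoff, and push its stock flush against the panel's near edge; then slide it left along that edge until the blade's outer edge gently meets the taller standoff. Leave it standing there with the stock fully flush along the edge and the blade touching the standoff, and do not disturb the other things on the desk and board.

Things in the scene. Friction and masses are not known exactly. Their poses are not given: they have to be found in the camera images.
- square: loose engineer's square, 0.14 to 0.23 kg, starts on the desk at the right, standing on its stock. Origin: centre of the stock's underside, z up. Stock: dark steel bar 22 (x) by 90 (y) by 24 mm high. Blade: bright strip 22 wide, 4 thick, at the +y end of the stock, along +x to x = 121, from y = 23 to y = 45 (outer edge, level with the stock's end), underside 16.5 mm above the stock's underside
- stock_left (a point): point on the stock's front face (x = +11 mm, the face that goes against the panel) at the blade end: (11, 40, 8) mm from the square's origin. A finger on this face would be between stock and panel
- stock_right (a point): point on the stock's front face at its other end, (11, -40, 8) mm from the square's origin. The square balances within 6 mm of the stock's middle and slides on the board under a push of some 1 to 3 N
- blade_edge (a point): middle of the blade's outer edge, (66, 45, 18.5) mm from the square's origin. With the stock standing on the board the blade passes 1.5 mm above the panel
- mark_board: fixed plywood marking-out board 200 mm (x) by 260 mm (y) by 12 mm thick, on the desk. Origin: centre of its underside. Its front, -x, faces the robot, turned by up to 0.25 rad. A bare strip 105 mm deep lies in front of the panel, there the stock stands
- panel: fixed plain aluminium panel blank 90 mm (x) by 230 mm (y) by 15 mm thick, screwed to the rear of the board, axes as the board's. Origin: centre of its underside, on the board's top, 50 mm behind (+x of) the board's centre; rigid
- panel_edge (a point): middle of the panel's near edge face (the face towards the robot, along the panel's y), 7.5 mm above the board; axes as the panel's, x into the panel
- tall_post: taller standoff: fixed rigid upright steel rod 12 mm across and 40 mm high on the panel. Origin: centre of its foot, on the panel's top. It stands either in the left half or near the middle of the panel, 40 to 55 mm behind the near edge
- short_post: shorter standoff, 12 mm across and 16 mm high, fixed, in the other of these two places (some 85 mm from the taller one, 70 mm at least). Origin: centre of its foot
- capacitor: bystander: a black upright can 42 mm across and 56 high standing on the left of the board's front strip; origin at its underside; leave it alone
- tape: bystander: a roll of tape lying flat, 84 mm across; origin at its underside; leave it alone
- meter: bystander: an orange hand meter, 72 x 150 x 44 mm; origin at its underside; leave it alone
- cutters: bystander: red-handled side cutters lying flat, 116 mm long; origin at its underside; leave it alone
- screwdriver: bystander: a red-handled screwdriver, 162 mm long; origin at its underside; leave it alone
- spool: bystander: an upright spool of solder, 60 mm across and 62 high; origin at its underside; leave it alone
- bottle: bystander: a small brown bottle, 37 mm across and 84 high; origin at its underside; leave it alone

How it is judged:
On the way, in this order (a step that is already met when the one before it is completed fails the run):
1. the square stands on the board with its stock flush (both ends within 1.5 mm) against the panel's near edge while the blade is still more than 2 mm clear of the taller standoff, on its right (x of stock_left in the frame of panel_edge between -0.0015 and 0.003 m and x of stock_right in the frame of panel_edge between -0.0015 and 0.003 m and z of square in the frame of mark_board between 0.01 and 0.0145 m and angle between square's own z axis and vertical below 0.05 rad and y of tall_post in the frame of square above 0.053 m), for 0.1 s.
2. the blade touches the taller standoff (over 0.3 N) (contact force between square and tall_post above 0.3 N), for 0.02 s.
At the end, for the whole second after the job is handed in: the square stands on its stock on the board, at rest; both ends of the stock's front face are within 1.5 mm of the panel's near edge, and the blade's outer edge is within 2 mm of the taller standoff's side (x of stock_left in the frame of panel_edge between -0.0015 and 0.003 m and x of stock_right in the frame of panel_edge between -0.0015 and 0.003 m and y of tall_post in the frame of square between 0.048 and 0.053 m and x of tall_post in the frame of square between 0.02 and 0.12 m and z of square in the frame of mark_board between 0.01 and 0.0145 m and angle between square's own z axis and vertical below 0.05 rad and linear speed of square below 0.01 m/s and angular speed of square below 0.05 rad/s); the robot touches nothing.
It fails at once if the blade is rammed into the taller standoff with over 35 N (contact force between square and tall_post above 35 N).
It fails at once if a bystander is moved by more than 20 mm (distance of any of capacitor, tape, meter, cutters, screwdriver, spool, bottle from where it was at the start of the episode above 0.02 m).
It also fails if it takes over 58 s, if anything falls off the work surface, if the arm or the gripper's body presses on something with over 40 N, if the wrist force passes 120 N, or if a joint passes its speed limit or range.

## Working session

There is one attempt and no reset: what is moved stays moved. The work goes in short steps, Python scripts to look and compute and a shell command to move; the robot and the scene stay as the last step left them, time stands still between calls to the robot, and variables do not carry over. Pictures are saved under pics/ and viewed, about 8 in all and at most 12, crops included, and the job is handed in when it is done.

```bash
mkdir -p pics; ls; python3 - <<'E'
from station import readout, imaging, job, bot
import cv2
for n in("top","side"):
    im=imaging.camera(n); cv2.imwrite(f"pics/{n}0.png",im[:,:,::-1])
    c=imaging.calibration(n); print(n,c)
print(readout.sense(), bot.grasp_offset)
E
```

```text
pics
top {'mtx': array([[615.84009606,   0.        , 310.72258623],
       [  0.        , 615.84009606, 243.29325118],
       [  0.        ,   0.        ,   1.        ]]), 'position': array([ 0.35006356, -0.03434702,  1.37143811]), 'rotation': array([ 1.87110125e-01,  1.01915450e-03, -1.54359889e+00])}
side {'mtx': array([[453.09156174,   0.        , 320.90743051],
       [  0.        , 453.09156174, 244.53366889],
       [  0.        ,   0.        ,   1.        ]]), 'position': array([0.37251786, 0.72613548, 0.68281851]), 'rotation': array([ 0.90885277, -0.01520026, -2.86788236])}
{'time_s': 0.1, 'q': array([ 1.138467  ,  0.61582715, -0.01264579,  1.42477062,  0.00810887,
        1.10343663, -0.04039767]), 'qd': array([-0.00124363, -0.00445969, -0.00101597, -0.00241196, -0.00227408,
       -0.00030406, -0.00157968]), 'effort': array([ 1.63788696e-03, -4.70378280e+01,  2.60130297e-01, -1.71569824e+01,
        1.00082517e-02,  5.84942114e-03, -4.59405697e-06]), 'tool_pos': array([ 0.2563486 , -0.59653961,  0.23024032]), 'eef_rot': array([-3.13920111e+00,  2.26109797e-05,  4.05925319e-01]), 'contact_force': array([ 0.4471609 , -0.53512648,  1.10683715]), 'torque': array([-0.01293749, -0.00453727, -0.07144359]), 'width': 0.08534688139941281} 0.0187
```

View pics/top0.png

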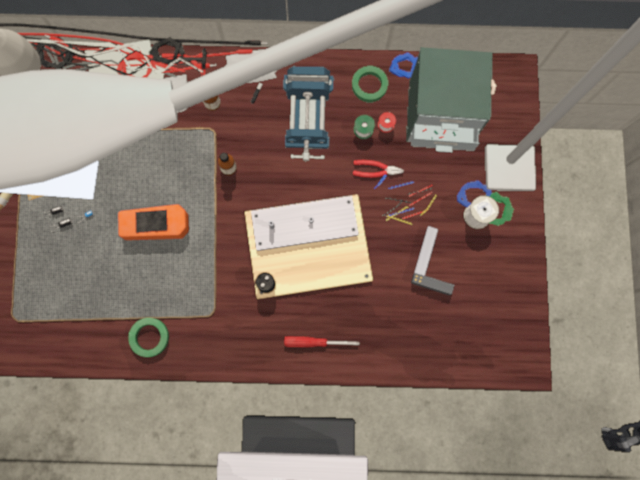

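View pics/side0.png

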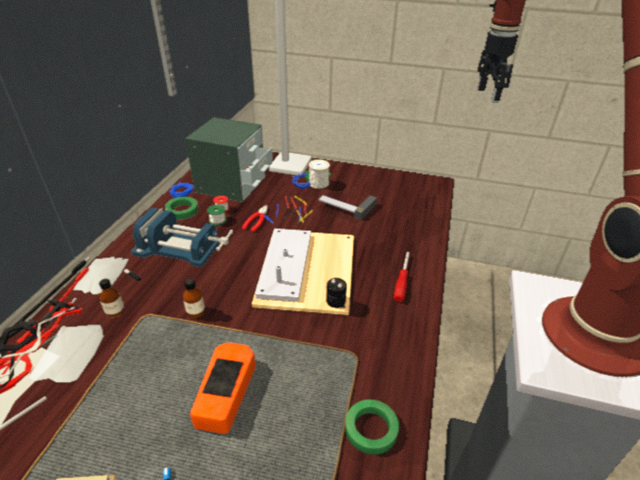

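Top view: board centre is at about (308,247), posts at (271,232) and (311,222). The left post looks taller. The square has its stock at (434,285) and its blade runs up to (431,230). I'll zoom in for exact corners.

```bash
cat > h.py <<'E'
import numpy as np, cv2
from scipy.spatial.transform import Rotation as R
from station import readout, imaging, job, bot
CAL={n:imaging.calibration(n) for n in("top","side")}
def proj(n,P):
    c=CAL[n]; p=(np.atleast_2d(P)-c["position"])@R.from_euler("xyz",c["rotation"]).as_matrix()
    p=p*[1,-1,-1]; u=p@c["mtx"].T; return u[:,:2]/u[:,2:]
def ray(n,uv):
    c=CAL[n]; d=np.linalg.inv(c["mtx"])@[uv[0],uv[1],1]; d=d*[1,-1,-1]
    return c["position"],R.from_euler("xyz",c["rotation"]).as_matrix()@d
def onz(n,uv,z):
    p,d=ray(n,uv); return p+d*(z-p[2])/d[2]
def tri(a,b):
    p,d=ray("top",a); q,e=ray("side",b); s=np.linalg.lstsq(np.c_[d,-e],q-p,rcond=None)[0]
    x,y=p+d*s[0],q+e*s[1]; return (x+y)/2,np.linalg.norm(x-y)
def crop(im,x0,y0,w,h,k):
    o=cv2.resize(im[y0:y0+h,x0:x0+w],None,fx=k,fy=k,interpolation=cv2.INTER_CUBIC)[:,:,::-1].copy()
    for i in range(0,w,10): cv2.putText(o,str(x0+i),(i*k,8),0,.3,(0,0,255),1); cv2.line(o,(i*k,9),(i*k,14),(0,0,255),1)
    for i in range(0,h,10): cv2.putText(o,str(y0+i),(0,i*k+3),0,.3,(0,0,255),1)
    return o
E
python3 - <<'E'
from h import *
t=cv2.imread("pics/top0.png")[:,:,::-1]; s=cv2.imread("pics/side0.png")[:,:,::-1]
a=crop(t,240,190,133,115,6); cv2.imwrite("pics/a.png",a)
b=crop(t,405,220,60,80,5); c=crop(s,310,185,75,45,5); d=crop(s,250,225,110,90,5)
o=np.zeros((600,800,3),np.uint8); 
c=cv2.resize(c,(375,225)); 
o[:400,:300]=b; o[:225,300:675]=c; cv2.imwrite("pics/b.png",o[:400,:680]); cv2.imwrite("pics/d.png",d)
E
```

```text
(no output)
```

View pics/a.png

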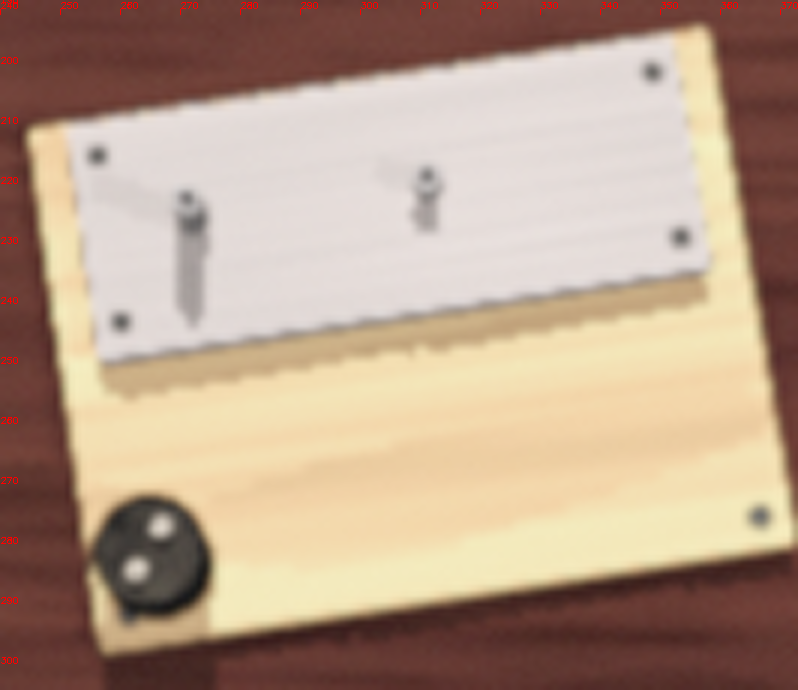

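View pics/b.png

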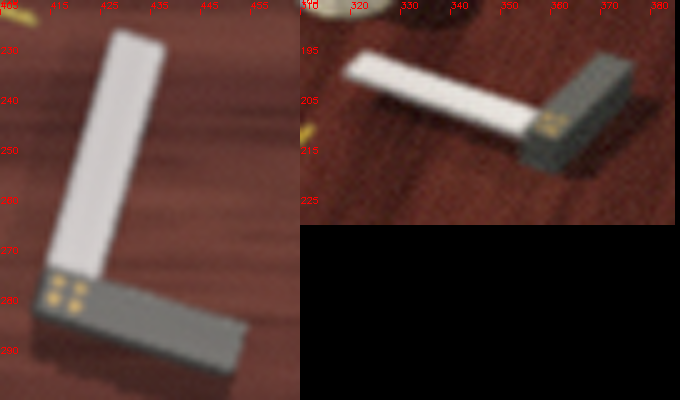

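View pics/d.png

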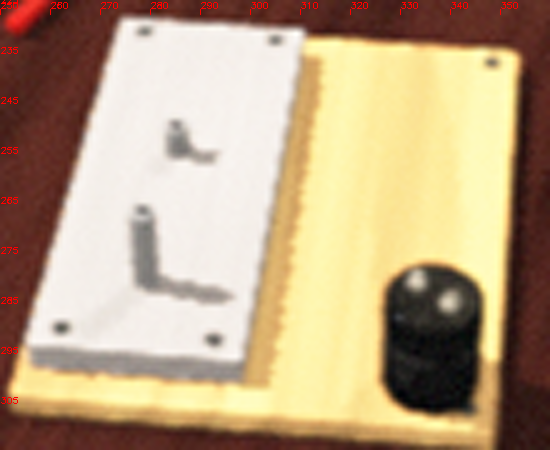

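```bash
cat >> h.py <<'E'
from scipy.optimize import least_squares
def place(p,P): 
    c,s=np.cos(p[2]),np.sin(p[2]); P=np.array(P)/1000.
    return np.c_[p[0]+c*P[:,0]-s*P[:,1],p[1]+s*P[:,0]+c*P[:,1],P[:,2]+p[3]]
def fit(obs,p0):
    f=lambda p:np.concatenate([(proj(n,place(p,[o[0] for o in L]))-[o[1] for o in L]).ravel() for n,L in obs.items()])
    r=least_squares(f,p0); return r.x,f(r.x).reshape(-1,2).round(1)
def local(p,X): 
    c,s=np.cos(p[2]),np.sin(p[2]); d=np.array(X)[:2]-p[:2]; return np.array([c*d[0]+s*d[1],-s*d[0]+c*d[1]])
E
cat > m0.py <<'E'
from h import *
sq={"top":[((11,45,24),(414.6,272.8)),((11,-45,24),(454,284.6)),((-11,-45,24),(451,294)),((-11,45,24),(411.6,281.2)),((121,45,20.5),(428,225.2)),((121,23,20.5),(437.6,228.8))],
"side":[((11,-45,24),(370.6,194.6)),((-11,-45,24),(376.6,197.6)),((11,45,24),(355,211.2)),((-11,45,24),(361,214)),((121,45,20.5),(318.2,199.6)),((121,23,20.5),(322,194.6))]}
bd={"top":[((5,115,27),(256.4,249.8)),((5,-115,27),(357.6,234.4)),((95,115,27),(250.9,210.3)),((95,-115,27),(351.6,194.6)),((100,130,12),(244.1,210.9)),((100,-130,12),(358.3,193.8)),((-100,-130,12),(372.3,280.9)),((-100,130,12),(256.8,298.8))],
"side":[((95,-115,27),(273.6,228.2)),((5,-115,27),(310.8,230.6)),((5,115,27),(298.6,297)),((95,115,27),(255.2,294)),((-100,-130,12),(353.4,234.6))]}
if __name__=="__main__":
    for o,p in((sq,[.5,-.35,-.2,0]),(bd,[.5,0,.1,0])):
        for k in(("top",),("side",),("top","side")):
            x,r=fit({n:o[n] for n in k},p); print(k,x.round(4)); 
        print(r.tolist()); b=x
    for nm,a,s in(("tallfoot",(271.6,228),(279,281.5)),("talltop",(270.8,223.4),(278,266.6)),("shorttop",(310.8,218.5),(284.8,249.5))):
        P,e=tri(a,s); print(nm,P.round(4),e.round(4),local(b,P).round(4))
E
python3 m0.py
```

```text
('top',) [ 0.5221 -0.295  -0.288   0.0094]
('side',) [ 0.5203 -0.2745 -0.2855  0.0137]
('top', 'side') [ 0.524  -0.297  -0.2867 -0.0008]
[[-0.1, -1.0], [-0.2, -0.3], [0.1, -0.2], [0.1, 0.0], [-0.1, 0.6], [-0.2, -0.0], [-0.7, 0.8], [0.5, 0.1], [-0.8, -0.7], [0.6, -0.9], [0.6, -0.3], [1.0, 1.1]]
('top',) [ 0.6017 -0.0196  0.1805  0.004 ]
('side',) [ 0.6015 -0.0144  0.1884  0.0051]
('top', 'side') [ 6.028e-01 -1.940e-02  1.826e-01  6.000e-04]
[[-0.3, -0.2], [0.8, -0.5], [-0.3, 0.3], [0.0, 0.6], [0.3, 0.2], [-1.0, 0.1], [0.2, -0.9], [-0.2, -0.7], [0.9, 0.2], [0.0, 0.2], [0.1, -0.2], [0.1, -0.5], [0.2, 0.4]]
tallfoot [0.6389 0.0626 0.0274] 0.0042 [0.0504 0.0741]
talltop [0.6399 0.0617 0.0683] 0.0035 [0.0513 0.073 ]
shorttop [ 0.6575 -0.0247  0.044 ] 0.0009 [ 0.0528 -0.0151]
```

Two-view fits agree: both stand at z≈0 and the board post positions fit the text.
- **Board:** (0.603, -0.019), yaw 0.183.
- **Square:** (0.524, -0.297), yaw -0.287.
- **Tall post:** the left one, at board-local (0.051, 0.0735).

I'll grip only the top ~8 mm of the stock, so the front finger passes above the panel. First I turn the tool.

```bash
cat >> h.py <<'E'
def go(x,y,z,yaw):
    s=readout.sense(); T=R.from_euler("xyz",s["eef_rot"]); G=R.from_euler("xyz",[np.pi,0,yaw])
    print("t",round(s["time_s"],2),"pos",s["tool_pos"].round(4),"rpy",s["eef_rot"].round(4),"F",s["contact_force"].round(1),"w",s["width"].round(4))
    print("shift cm (now axes)",(T.inv().apply(np.array([x,y,z])-s["tool_pos"])*100).round(2),"(goal axes)",(G.inv().apply(np.array([x,y,z])-s["tool_pos"])*100).round(2),"turn deg",(T.inv()*G).as_rotvec(degrees=True).round(2))
E
python3 -m jog '{"delta_pos":[[0,0,0],[0,0,0],[0,0,0],[0,0,0],[0,0,0]],"rotation":[[0,0,-10],[0,0,-10],[0,0,-10],[0,0,-10],[0,0,-10]],"gripper":[1,1,1,1,1]}'
python3 -c "
from h import *
go(.524,-.297,.12,1.284)"
```

```text
time_s: 0.72
tool_pos: [0.2554, -0.5944, 0.2266]
eef_rot: [-3.134, -0.007, 1.307]
contact_force: [-0.5, -0.5, -0.2]
width: 0.0855Traceback (most recent call last):
  File "<string>", line 3, in <module>
    go(.524,-.297,.12,1.284)
    ~~^^^^^^^^^^^^^^^^^^^^^^
  File "h.py", line 32, in go
    print("t",round(s["time_s"],2),"pos",s["tool_pos"].round(4),"rpy",s["eef_rot"].round(4),"F",s["contact_force"].round(1),"w",s["width"].round(4))
                                                                                                                                ^^^^^^^^^^^^^^^^
AttributeError: 'float' object has no attribute 'round'
```

```bash
sed -i 's/s\["width"\].round(4)/round(s["width"],4)/' h.py
python3 -c "
from h import *
go(.524,-.297,.12,1.284)"
```

```text
t 0.72 pos [ 0.2554 -0.5944  0.2266] rpy [-3.1343 -0.0072  1.3074] F [-0.5 -0.5 -0.2] w 0.0855
shift cm (now axes) [35.63 18.27 10.79] (goal axes) [36.13 17.35 10.66] turn deg [-0.42 -0.41  1.34]
```

```bash
python3 -m jog '{"delta_pos":[[4.5,2.2,1],[4.5,2.2,1],[4.5,2.2,1],[4.5,2.2,1],[4.5,2.2,1],[4.5,2.2,1.5],[4.5,2.2,1.5],[4.5,2.2,1.5]],"rotation":[[0,0,0.3],[0,0,0.3],[0,0,0.3],[0,0,0.3],[0,0,0],[0,0,0],[0,0,0],[0,0,0]],"gripper":[1,1,1,1,1,1,1,1]}'
python3 -c "
from h import *
go(.524,-.297,.08,1.284)"
```

```text
time_s: 1.72
tool_pos: [0.525, -0.2944, 0.1259]
eef_rot: [-3.129, -0.005, 1.272]
contact_force: [-0.7, 0.1, 0.2]
width: 0.0851
t 1.73 pos [ 0.525  -0.2944  0.1259] rpy [-3.1294 -0.0047  1.2716] F [-0.7  0.1  0.2] w 0.0851
shift cm (now axes) [-0.3   0.04  4.58] (goal axes) [-0.28 -0.02  4.59] turn deg [-0.7  -0.27 -0.71]
```

```bash
python3 -m jog '{"delta_pos":[[-0.3,0,2],[0,0,2.5],[0,0,1.5],[0,0,0]],"rotation":[[-0.7,-0.3,-0.7],[0,0,0],[0,0,0],[0,0,0]],"gripper":[0.2,0.2,0.2,0.2]}'
python3 - <<'E'
from h import *
go(.524,-.297,.016,1.284)
t=imaging.camera("top"); s=imaging.camera("side")
b=crop(t,400,215,70,90,6); c=crop(s,310,170,75,60,6)
o=np.zeros((540,870,3),np.uint8); o[:,:420]=b; o[:360,420:]=c; cv2.imwrite("pics/g.png",cv2.resize(o,(790,490)))
E
```

```text
time_s: 2.22
tool_pos: [0.5274, -0.2891, 0.0618]
eef_rot: [-3.139, -0.005, 1.296]
contact_force: [0.0, -0.4, -0.5]
width: 0.0514
t 2.23 pos [ 0.5274 -0.2891  0.0618] rpy [-3.1394 -0.0046  1.2961] F [ 0.  -0.4 -0.5] w 0.0514
shift cm (now axes) [-0.87 -0.1   4.57] (goal axes) [-0.85 -0.1   4.58] turn deg [-0.13 -0.26  0.69]
```

View pics/g.png

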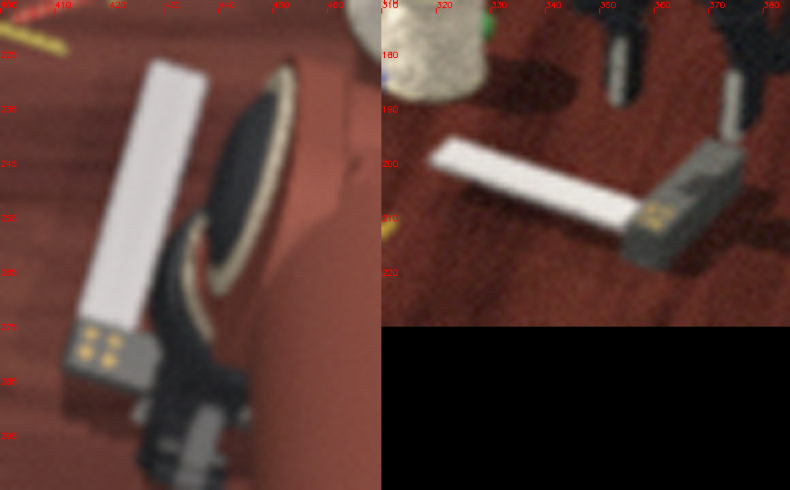

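The fingers straddle the stock as planned: side view shows tips at about (354,188) and (374,196), stock below. I'll correct the 9 mm offset along the stock and go down.

```bash
python3 -m jog '{"delta_pos":[[-0.9,-0.1,0.5],[0,0,1.5],[0,0,1.5],[0,0,0]],"rotation":[[-0.1,-0.3,0.7],[0,0,0],[0,0,0],[0,0,0]],"gripper":[0.2,0.2,0.2,0.2]}'
python3 -c "
from h import *
go(.524,-.297,.016,1.284)"
```

```text
time_s: 2.82
tool_pos: [0.5253, -0.3005, 0.0276]
eef_rot: [3.136, 0.003, 1.281]
contact_force: [-0.2, 0.2, 1.1]
width: 0.0512
t 2.83 pos [ 0.5253 -0.3005  0.0276] rpy [3.1357e+00 2.8000e-03 1.2807e+00] F [-0.2  0.2  1.1] w 0.0512
shift cm (now axes) [ 0.3  -0.23  1.16] (goal axes) [ 0.3  -0.22  1.16] turn deg [ 0.34  0.16 -0.19]
```

```bash
python3 -m jog '{"delta_pos":[[0.2,-0.2,0.6],[0,0,0.5],[0,0,0]],"rotation":[[0.3,0.2,-0.2],[0,0,0],[0,0,0]],"gripper":[0.2,0.2,0.2]}'
python3 -c "
from h import *
go(.524,-.297,.016,1.284)"
```

```text
time_s: 3.2
tool_pos: [0.5243, -0.2974, 0.0158]
eef_rot: [3.141, -0.001, 1.285]
contact_force: [0.3, -0.4, 0.2]
width: 0.0517
t 3.2 pos [ 0.5243 -0.2974  0.0158] rpy [ 3.1410e+00 -1.4000e-03  1.2851e+00] F [ 0.3 -0.4  0.2] w 0.0517
shift cm (now axes) [ 0.03 -0.04 -0.02] (goal axes) [ 0.03 -0.04 -0.02] turn deg [ 0.03 -0.08  0.06]
```

Well placed, so I'll close.

```bash
python3 -m jog '{"delta_pos":[[0,0,0],[0,0,0],[0,0,0],[0,0,0],[0,0,0],[0,0,0]],"rotation":[[0,0,0],[0,0,0],[0,0,0],[0,0,0],[0,0,0],[0,0,0]],"gripper":[-1,-1,-1,-1,-1,-1]}'
python3 -m jog '{"delta_pos":[[0,0,-2],[0,0,-3],[0,0,-3],[0,0,-3],[0,0,0]],"rotation":[[0,0,0],[0,0,0],[0,0,0],[0,0,0],[0,0,0]],"gripper":[-1,-1,-1,-1,-1]}'
python3 - <<'E'
from h import *
b=np.array([.603,-.0194,.1826,0]); P=place(b,[(-26,5,0)])[0]; print(P)
go(P[0],P[1],.1,.1826+np.pi/2)
s=imaging.camera("side"); cv2.imwrite("pics/h.png",crop(s,290,110,110,110,5))
E
```

```text
time_s: 3.95
tool_pos: [0.5244, -0.2974, 0.0164]
eef_rot: [3.141, -0.001, 1.285]
contact_force: [0.3, -0.0, -0.1]
width: 0.0199
time_s: 4.58
tool_pos: [0.5225, -0.2969, 0.1268]
eef_rot: [-3.137, -0.002, 1.285]
contact_force: [0.5, 0.7, -2.4]
width: 0.0197
[ 0.57652432 -0.01920439  0.        ]
t 4.58 pos [ 0.5225 -0.2969  0.1268] rpy [-3.1370e+00 -2.1000e-03  1.2852e+00] F [ 0.5  0.7 -2.4] w 0.0197
shift cm (now axes) [28.16 -2.63  2.76] (goal axes) [26.33 10.36  2.68] turn deg [ -0.23  -0.18 -26.83]
```

View pics/h.png

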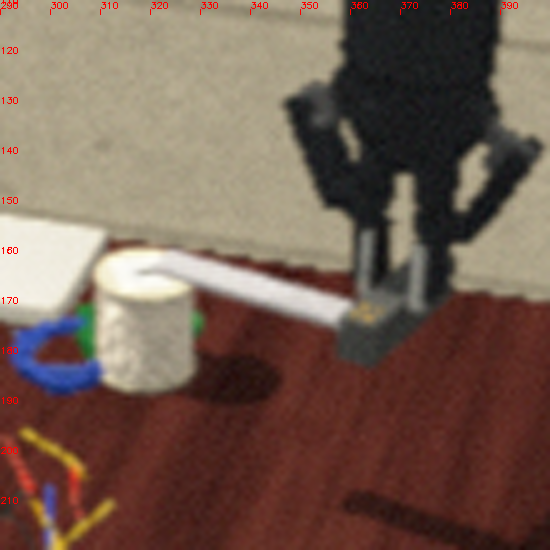

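Held level; the shut reading is 19.7 mm on the 22 mm bar. Now turn, then carry over the board.

```bash
python3 -m jog '{"delta_pos":[[0,0,0],[0,0,0],[0,0,0]],"rotation":[[-0.2,-0.2,-9],[0,0,-9],[0,0,-9]],"gripper":[-1,-1,-1]}'
python3 -m jog '{"delta_pos":[[4,1.6,0],[4,1.6,0],[4,1.6,0],[4,1.6,0],[4,1.6,0],[4,1.6,0],[2,0.7,0],[0,0,0]],"rotation":[[0,0,0],[0,0,0],[0,0,0],[0,0,0],[0,0,0],[0,0,0],[0,0,0],[0,0,0]],"gripper":[-1,-1,-1,-1,-1,-1,-1,-1]}'
python3 -c "
from h import *
go(.5765,-.0192,.05,.1826+np.pi/2)"
```

```text
time_s: 5.0
tool_pos: [0.5171, -0.2945, 0.1187]
eef_rot: [-3.127, -0.009, 1.772]
contact_force: [-0.7, -1.3, -1.7]
width: 0.0196
time_s: 6.0
tool_pos: [0.5567, -0.012, 0.1014]
eef_rot: [-3.099, -0.021, 1.769]
contact_force: [-0.4, -0.0, -2.8]
width: 0.02
t 6.0 pos [ 0.5567 -0.012   0.1014] rpy [-3.0989 -0.0208  1.7692] F [-0.4 -0.  -2.8] w 0.02
shift cm (now axes) [-1.21  2.02  5.04] (goal axes) [-1.07  1.82  5.14] turn deg [-2.46 -1.17  0.93]
```

```bash
python3 -m jog '{"delta_pos":[[-1.1,1.9,0.5],[0,0,0.5],[0,0,0]],"rotation":[[-2.4,-1.2,0.9],[0,0,0],[0,0,0]],"gripper":[-1,-1,-1]}'
python3 - <<'E'
from h import *
go(.5765,-.0192,.045,.1826+np.pi/2)
E
```

```text
time_s: 6.38
tool_pos: [0.5737, -0.0237, 0.0864]
eef_rot: [-3.131, 0.002, 1.75]
contact_force: [0.0, 0.2, -1.9]
width: 0.0198
t 6.38 pos [ 0.5737 -0.0237  0.0864] rpy [-3.1314e+00  2.3000e-03  1.7498e+00] F [ 0.   0.2 -1.9] w 0.0198
shift cm (now axes) [0.41 0.4  4.14] (goal axes) [0.4  0.36 4.14] turn deg [-0.58  0.13 -0.21]
```

```bash
python3 -m jog '{"delta_pos":[[0.4,0.3,1],[0,0,1.5],[0,0,1],[0,0,0]],"rotation":[[-0.6,0.1,-0.2],[0,0,0],[0,0,0],[0,0,0]],"gripper":[-1,-1,-1,-1]}'
python3 - <<'E'
from h import *
go(.5765,-.0192,.03,.1826+np.pi/2)
t=imaging.camera("top"); s=imaging.camera("side"); 
a=crop(t,240,190,133,115,4); c=crop(s,240,200,115,115,4); h=np.hstack([a[:460],c[:460]]); cv2.imwrite("pics/i.png",cv2.resize(h,(800,int(460*800/h.shape[1]))))
E
```

```text
time_s: 6.88
tool_pos: [0.5743, -0.0202, 0.0481]
eef_rot: [-3.139, -0.0, 1.752]
contact_force: [0.2, -0.4, -1.0]
width: 0.0201
t 6.88 pos [ 0.5743 -0.0202  0.0481] rpy [-3.1391 -0.      1.7521] F [ 0.2 -0.4 -1. ] w 0.0201
shift cm (now axes) [0.06 0.24 1.81] (goal axes) [0.06 0.23 1.81] turn deg [-0.14 -0.   -0.08]
```

View pics/i.png

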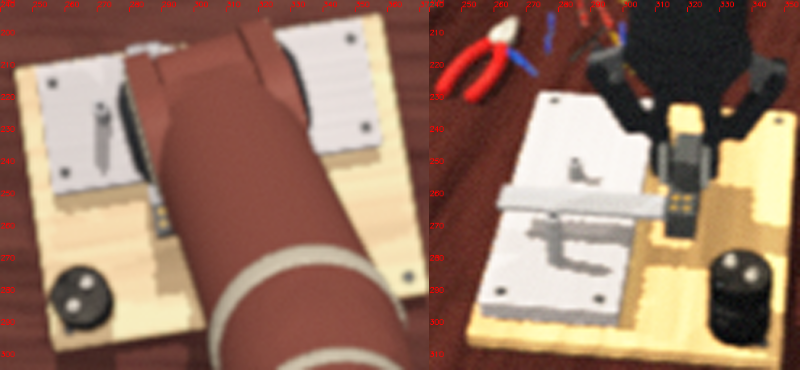

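Stock and blade hang level between the posts: the blade end is at about side-image (262,260), and it's clear of the tall post. Next I lower onto the front strip.

```bash
python3 -m jog '{"delta_pos":[[0.05,0.1,0.8],[0,0,0.5],[0,0,0.3],[0,0,0]],"rotation":[[-0.1,0,0],[0,0,0],[0,0,0],[0,0,0]],"gripper":[-1,-1,-1,-1]}'
python3 -c "
from h import *
go(.5765,-.0192,.0284,.1826+np.pi/2)"
```

```text
time_s: 7.48
tool_pos: [0.5769, -0.0193, 0.0329]
eef_rot: [3.138, 0.001, 1.752]
contact_force: [0.3, 1.2, -1.8]
width: 0.0195
t 7.47 pos [ 0.5769 -0.0193  0.0329] rpy [3.138e+00 6.000e-04 1.752e+00] F [ 0.3  1.2 -1.8] w 0.0195
shift cm (now axes) [ 0.02 -0.04  0.45] (goal axes) [ 0.02 -0.04  0.45] turn deg [ 0.2   0.04 -0.08]
```

```bash
python3 -m jog '{"delta_pos":[[0,0,0.3],[0,0,0.15],[0,0,0.1],[0,0,0]],"rotation":[[0.2,0,0],[0,0,0],[0,0,0],[0,0,0]],"gripper":[-1,-1,-1,-1]}'
python3 -c "
from h import *
go(.5765,-.0192,.0284,.1826+np.pi/2)"
```

```text
time_s: 7.98
tool_pos: [0.5774, -0.0194, 0.0286]
eef_rot: [3.141, 0.001, 1.752]
contact_force: [0.9, 0.5, -2.8]
width: 0.02
t 7.97 pos [ 0.5774 -0.0194  0.0286] rpy [3.1405e+00 1.4000e-03 1.7520e+00] F [ 0.9  0.5 -2.8] w 0.02
shift cm (now axes) [ 0.03 -0.09  0.02] (goal axes) [ 0.03 -0.09  0.02] turn deg [ 0.06  0.08 -0.08]
```

```bash
python3 -m jog '{"delta_pos":[[0,0,0.1],[0,0,0.05],[0,0,0]],"rotation":[[0.1,0.1,-0.1],[0,0,0],[0,0,0]],"gripper":[-1,-1,-1]}'
python3 -c "
from h import *
go(.5765,-.0192,.0284,.1826+np.pi/2)"
```

```text
time_s: 8.35
tool_pos: [0.5775, -0.0193, 0.0284]
eef_rot: [-3.141, -0.0, 1.753]
contact_force: [-0.9, 0.5, -0.5]
width: 0.0196
t 8.35 pos [ 0.5775 -0.0193  0.0284] rpy [-3.1412e+00 -2.0000e-04  1.7534e+00] F [-0.9  0.5 -0.5] w 0.0196
shift cm (now axes) [ 0.03 -0.1  -0.  ] (goal axes) [ 0.03 -0.1  -0.  ] turn deg [-0.02 -0.01 -0.  ]
```

It has touched down at the expected height, z=0.0284. Now push toward the panel edge in small steps.

```bash
python3 -m jog '{"delta_pos":[[0,0.3,0],[0,0.3,0],[0,0.3,0],[0,0,0]],"rotation":[[0,0,0],[0,0,0],[0,0,0],[0,0,0]],"gripper":[-1,-1,-1,-1]}'
cat >> h.py <<'E'
def st():
    s=readout.sense(); b=np.array([.603,-.0194,.1826,0]); c,n=np.cos(b[2]),np.sin(b[2]); f=s["contact_force"]
    print("t",round(s["time_s"],2),"local mm",(local(b,s["tool_pos"])*1000).round(1),"z",(s["tool_pos"][2]*1000).round(1),"F local",np.round([c*f[0]+n*f[1],-n*f[0]+c*f[1],f[2]],1),"Mz",s["torque"].round(2),"tilt/yaw deg",np.degrees([(s["eef_rot"][0])%(2*np.pi)-np.pi,s["eef_rot"][1],s["eef_rot"][2]-np.pi/2-b[2]]).round(2),"w",round(s["width"],4))
E
python3 -c "
from h import *
st()"
```

```text
time_s: 8.85
tool_pos: [0.5794, -0.0191, 0.0285]
eef_rot: [-3.125, 0.001, 1.753]
contact_force: [-1.4, -0.1, 0.3]
width: 0.0201
t 8.85 local mm [-23.1   4.6] z 28.5 F local [-1.3  0.2  0.3] Mz [ 0.1  -0.15 -0.03] tilt/yaw deg [ 0.97  0.06 -0.  ] w 0.0201
```

```bash
python3 -m jog '{"delta_pos":[[0,0,-0.1],[0,0.6,0],[0,0.3,0],[0,0,0]],"rotation":[[-0.9,0,0],[0,0,0],[-0.2,0,0],[0,0,0]],"gripper":[-1,-1,-1,-1]}'
python3 -c "
from h import *
st()"
```

```text
time_s: 9.35
tool_pos: [0.5892, -0.0174, 0.0283]
eef_rot: [3.138, 0.001, 1.753]
contact_force: [-1.9, -0.3, 1.6]
width: 0.0196
t 9.35 local mm [-13.2   4.5] z 28.3 F local [-1.9  0.   1.6] Mz [-0.07  0.44  0.02] tilt/yaw deg [-0.19  0.03 -0.01] w 0.0196
```

```bash
python3 -m jog '{"delta_pos":[[0,0.3,-0.05],[0,0.3,0],[0,0,0]],"rotation":[[0.2,0,0],[0,0,0],[0,0,0]],"gripper":[-1,-1,-1]}'
python3 -c "
from h import *
st()"
python3 -m jog '{"delta_pos":[[0,0.3,0],[0,0,0]],"rotation":[[0,0,0],[0,0,0]],"gripper":[-1,-1]}'
python3 -c "
from h import *
st()"
```

```text
time_s: 9.72
tool_pos: [0.5958, -0.0161, 0.0285]
eef_rot: [3.141, 0.0, 1.753]
contact_force: [-0.1, -0.3, -1.7]
width: 0.0197
t 9.72 local mm [-6.4  4.5] z 28.5 F local [-0.2 -0.3 -1.7] Mz [-0.    0.15 -0.01] tilt/yaw deg [-0.02  0.02 -0.01] w 0.0197
time_s: 9.98
tool_pos: [0.5959, -0.0161, 0.0285]
eef_rot: [-3.135, 0.001, 1.753]
contact_force: [-0.1, -0.3, -1.1]
width: 0.0197
t 9.97 local mm [-6.4  4.5] z 28.5 F local [-0.1 -0.2 -1.1] Mz [ 0.02 -0.07 -0.  ] tilt/yaw deg [ 0.39  0.04 -0.04] w 0.0197
```

```bash
python3 -m jog '{"delta_pos":[[0,0.3,0],[0,0.5,0]],"rotation":[[-0.4,0,0],[0,0,0]],"gripper":[-1,-1]}'
python3 -c "
from h import *
st()"
python3 -m jog '{"delta_pos":[[0,0.5,0],[0,0.6,0]],"rotation":[[-0.3,0,0],[-0.3,0,0]],"gripper":[-1,-1]}'
python3 -c "
from h import *
st()"
```

```text
time_s: 10.22
tool_pos: [0.5961, -0.0161, 0.0284]
eef_rot: [-3.124, 0.001, 1.752]
contact_force: [-12.1, -0.8, 11.3]
width: 0.0202
t 10.22 local mm [-6.2  4.5] z 28.4 F local [-12.1   1.4  11.3] Mz [-0.26  2.55  0.01] tilt/yaw deg [ 1.01  0.08 -0.09] w 0.0202
time_s: 10.48
tool_pos: [0.5961, -0.0161, 0.0285]
eef_rot: [-3.11, 0.003, 1.751]
contact_force: [-13.3, -1.7, 11.3]
width: 0.0202
t 10.47 local mm [-6.2  4.5] z 28.5 F local [-13.4   0.8  11.3] Mz [-0.31  2.53 -0.01] tilt/yaw deg [ 1.81  0.15 -0.12] w 0.0202
```

```bash
python3 -m jog '{"delta_pos":[[0,0,0],[0,0.1,0],[0,0,0]],"rotation":[[-1.8,0,0],[0,0,0],[0,0,0]],"gripper":[-1,-1,-1]}'
python3 - <<'E'
from h import *
st()
t=imaging.camera("top"); s=imaging.camera("side"); 
cv2.imwrite("pics/j_t.png",t[:,:,::-1]); c=crop(s,250,225,110,90,7); cv2.imwrite("pics/j.png",c[:590])
E
```

```text
time_s: 10.85
tool_pos: [0.5959, -0.0162, 0.0285]
eef_rot: [-3.139, 0.003, 1.751]
contact_force: [-1.4, 1.0, -0.7]
width: 0.0201
t 10.85 local mm [-6.4  4.4] z 28.5 F local [-1.2  1.3 -0.7] Mz [-0.05  0.48 -0.05] tilt/yaw deg [ 0.12  0.17 -0.11] w 0.0201
```

View pics/j.png

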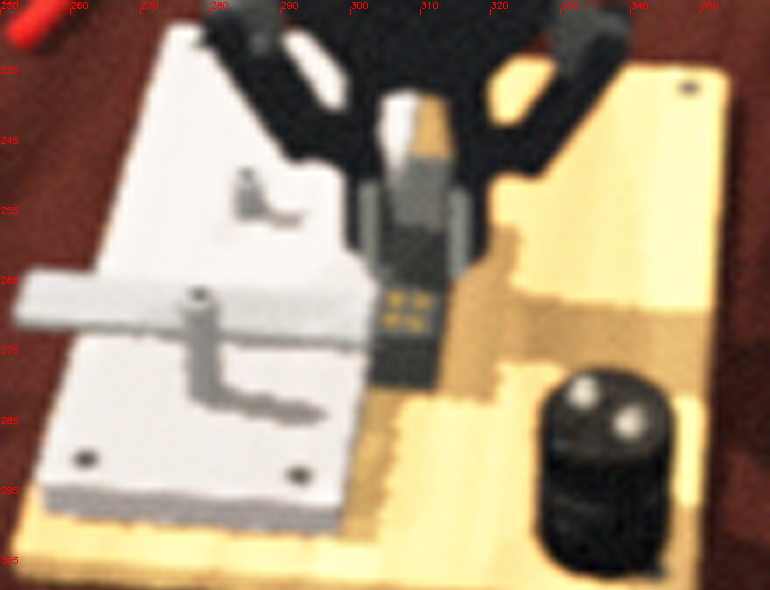

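The stock's left end meets the panel edge at about (302,275), the front finger rides above the panel, and the blade is right of the tall post at (278,270). Pressing with 13 N moved it only 0.2 mm with no yaw moment, so it's flush. Now slide left.

```bash
python3 -m jog '{"delta_pos":[[0.3,0.1,0],[0.3,0.1,0],[0.3,0.1,0],[0.2,0.1,0],[0,0,0]],"rotation":[[0,0,0],[0,0,0],[0,0,0],[0,0,0],[0,0,0]],"gripper":[-1,-1,-1,-1,-1]}'
python3 -c "
from h import *
st()"
```

```text
time_s: 11.58
tool_pos: [0.5959, -0.0162, 0.0286]
eef_rot: [-3.129, 0.018, 1.746]
contact_force: [-3.1, 0.7, 1.7]
width: 0.02
t 11.57 local mm [-6.4  4.5] z 28.6 F local [-2.9  1.3  1.7] Mz [0.22 0.6  0.13] tilt/yaw deg [ 0.73  1.03 -0.41] w 0.02
```

```bash
python3 -c "
from h import *
go(.5959,-.0162,.0285,.1826+np.pi/2)"; python3 -m jog '{"delta_pos":[[0,0,-0.1],[0.5,0,-0.05],[0,0,0]],"rotation":[[-0.6,-1,-0.4],[0,0,0],[0,0,0]],"gripper":[-1,-1,-1]}'
python3 -c "
from h import *
st();go(.5959,-.0162,.0285,.1826+np.pi/2)"
```

```text
t 11.57 pos [ 0.5959 -0.0162  0.0286] rpy [-3.1288  0.0181  1.7462] F [-3.1  0.7  1.7] w 0.02
shift cm (now axes) [-0.    0.    0.01] (goal axes) [-0.    0.    0.01] turn deg [-0.73  1.03 -0.42]
time_s: 11.95
tool_pos: [0.5951, -0.0114, 0.0298]
eef_rot: [-3.14, 0.037, 1.753]
contact_force: [-4.0, 0.4, 0.9]
width: 0.0201
t 11.95 local mm [-6.4  9.3] z 29.8 F local [-3.8  1.1  0.9] Mz [ 0.14  0.7  -0.08] tilt/yaw deg [ 0.12  2.14 -0.03] w 0.0201
t 11.95 pos [ 0.5951 -0.0114  0.0298] rpy [-3.1395  0.0374  1.7529] F [-4.   0.4  0.9] w 0.0201
shift cm (now axes) [-0.48 -0.    0.15] (goal axes) [-0.48 -0.    0.13] turn deg [-0.12  2.14 -0.03]
```

```bash
python3 -m jog '{"delta_pos":[[0,0,0.1],[0,0,0]],"rotation":[[0,2.1,0],[0,0,0]],"gripper":[-1,-1]}'
python3 -c "
from h import *
st()"
python3 -m jog '{"delta_pos":[[0.5,0,-0.05],[0,0,0]],"rotation":[[0,0.2,0],[0,0,0]],"gripper":[-1,-1]}'
python3 -c "
from h import *
st();go(.5959,-.0162,.0285,.1826+np.pi/2)"
```

```text
time_s: 12.2
tool_pos: [0.5949, -0.0108, 0.0285]
eef_rot: [-3.139, -0.0, 1.753]
contact_force: [-1.5, -2.5, -1.9]
width: 0.0203
t 12.2 local mm [-6.4  9.9] z 28.5 F local [-1.9 -2.2 -1.9] Mz [-0.49  0.41 -0.1 ] tilt/yaw deg [ 0.14 -0.01 -0.01] w 0.0203
time_s: 12.45
tool_pos: [0.5938, -0.0049, 0.0285]
eef_rot: [-3.139, -0.004, 1.754]
contact_force: [-2.4, -0.3, -0.8]
width: 0.0201
t 12.45 local mm [-6.4 16. ] z 28.5 F local [-2.4  0.2 -0.8] Mz [-0.14  0.59 -0.08] tilt/yaw deg [ 0.15 -0.24  0.02] w 0.0201
t 12.45 pos [ 0.5938 -0.0049  0.0285] rpy [-3.139  -0.0041  1.7537] F [-2.4 -0.3 -0.8] w 0.0201
shift cm (now axes) [-1.15 -0.   -0.  ] (goal axes) [-1.15 -0.    0.  ] turn deg [-0.15 -0.24  0.02]
```

```bash
python3 -m jog '{"delta_pos":[[0.25,0,-0.03],[0,0,0]],"rotation":[[0,-0.2,0],[0,0,0]],"gripper":[-1,-1]}'
python3 -c "
from h import *
st()"
python3 -m jog '{"delta_pos":[[0.2,0,0],[0,0,0]],"rotation":[[0,0,0],[0,0,0]],"gripper":[-1,-1]}'
python3 -c "
from h import *
st()"
```

```text
time_s: 12.7
tool_pos: [0.5932, -0.0013, 0.0287]
eef_rot: [-3.139, -0.001, 1.755]
contact_force: [-2.5, -0.5, -1.1]
width: 0.02
t 12.7 local mm [-6.4 19.6] z 28.7 F local [-2.6 -0.  -1.1] Mz [-0.01  0.56 -0.07] tilt/yaw deg [ 0.16 -0.05  0.07] w 0.02
time_s: 12.95
tool_pos: [0.5927, 0.0011, 0.0287]
eef_rot: [-3.139, -0.001, 1.755]
contact_force: [-1.7, -0.5, -1.4]
width: 0.0198
t 12.95 local mm [-6.4 22. ] z 28.7 F local [-1.8 -0.2 -1.4] Mz [-0.14  0.51 -0.05] tilt/yaw deg [ 0.16 -0.05  0.09] w 0.0198
```

```bash
for i in 1; do python3 -m jog '{"delta_pos":[[0.15,0,0]],"rotation":[[0,0,0]],"gripper":[-1]}' >/dev/null; python3 -c "
from h import *
st()"; python3 -m jog '{"delta_pos":[[0.15,0,0]],"rotation":[[0,0,0]],"gripper":[-1]}'>/dev/null;  python3 -c "
from h import *
st()"; python3 -m jog '{"delta_pos":[[0.15,0,0]],"rotation":[[0,0,0]],"gripper":[-1]}'>/dev/null;  python3 -c "
from h import *
st()"; done
```

```text
t 13.07 local mm [-6.3 22.3] z 28.7 F local [-2.3 -4.9 -1.5] Mz [-0.84  0.25 -0.14] tilt/yaw deg [0.15 0.04 0.04] w 0.0197
t 13.2 local mm [-6.4 22.4] z 28.7 F local [-2.7 -4.6 -1.7] Mz [-0.86  0.33 -0.08] tilt/yaw deg [ 0.16  0.15 -0.02] w 0.0202
t 13.32 local mm [-6.4 22.5] z 28.8 F local [-2.3 -4.1 -2.1] Mz [-0.95  0.36 -0.13] tilt/yaw deg [ 0.16  0.24 -0.09] w 0.02
```

```bash
python3 -m jog '{"delta_pos":[[0.3,0.05,0]],"rotation":[[0,0.2,0]],"gripper":[-1]}' >/dev/null; python3 -c "
from h import *
st()"; python3 -m jog '{"delta_pos":[[0.4,0.1,0]],"rotation":[[0,0.2,0]],"gripper":[-1]}'>/dev/null;  python3 -c "
from h import *
st()"; python3 -m jog '{"delta_pos":[[0,0,0.05],[0,0,0]],"rotation":[[0,0.3,0],[0,0,0]],"gripper":[-1,-1]}'>/dev/null; python3 - <<'E'
from h import *
st(); go(.593,0,.0285,.1826+np.pi/2)
t=imaging.camera("top"); s=imaging.camera("side"); 
c=crop(s,250,225,75,75,8); cv2.imwrite("pics/k.png",c[:600])
E
```

```text
t 13.45 local mm [-6.7 23. ] z 28.7 F local [-3.2 -7.5 -0.7] Mz [-1.6   0.4  -0.27] tilt/yaw deg [ 0.25  0.23 -0.22] w 0.0199
t 13.57 local mm [-6.8 23.2] z 28.7 F local [-4.7 -8.3 -0.3] Mz [-1.82  0.46 -0.23] tilt/yaw deg [ 0.39  0.29 -0.42] w 0.0202
t 13.82 local mm [-6.6 22.7] z 28.5 F local [-2.5 -2.7 -2.1] Mz [-0.66  0.38 -0.05] tilt/yaw deg [ 0.35  0.01 -0.47] w 0.0199
t 13.82 pos [0.5924 0.0017 0.0285] rpy [-3.1355e+00  2.0000e-04  1.7452e+00] F [-2.  -3.1 -2.1] w 0.0199
shift cm (now axes) [-0.18  0.03  0.  ] (goal axes) [-0.18  0.03  0.  ] turn deg [-0.35  0.01 -0.47]
```

View pics/k.png

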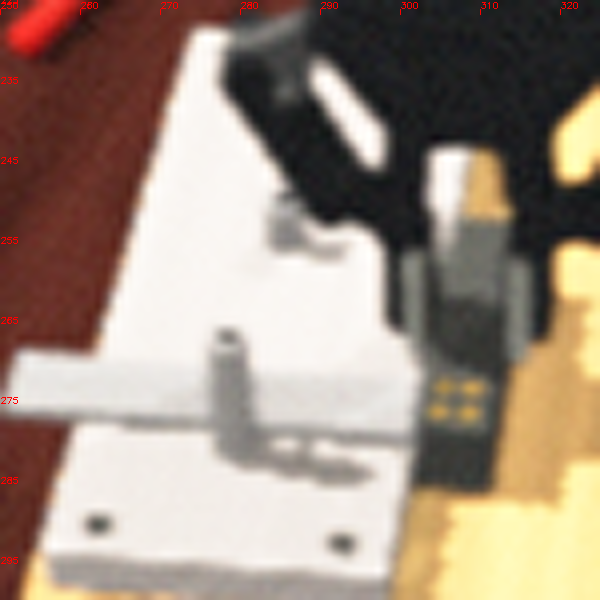

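Blade edge meets the post: 8 N resistance at the predicted place, local y≈22.5. The push yawed the square by 0.47°, so I'll square it up again, press it flush, and re-seat it lightly on the post.

```bash
python3 -m jog '{"delta_pos":[[-0.1,0.1,0],[0,0.4,0]],"rotation":[[-0.3,0,-0.7],[-0.3,0,-0.1]],"gripper":[-1,-1]}' >/dev/null; python3 -c "
from h import *
st()"; python3 -m jog '{"delta_pos":[[0.1,0.2,0],[0.05,0.1,0]],"rotation":[[-0.3,0,0],[0,0,0]],"gripper":[-1,-1]}'>/dev/null;  python3 - <<'E'
from h import *
st(); go(.593,0,.0285,.1826+np.pi/2)
E
```

```text
t 14.18 local mm [-6.2 22.4] z 28.4 F local [-11.8  -2.3   9.2] Mz [-1.06  2.4  -0.33] tilt/yaw deg [ 0.36 -0.01  0.32] w 0.0197
t 14.43 local mm [-6.3 22.4] z 28.4 F local [-3.4 -4.3  0.1] Mz [-0.76  0.51 -0.26] tilt/yaw deg [0.42 0.11 0.2 ] w 0.0199
t 14.43 pos [0.5927 0.0014 0.0284] rpy [-3.1342e+00  2.0000e-03  1.7570e+00] F [-2.6 -4.8  0.1] w 0.0199
shift cm (now axes) [-0.15  0.   -0.  ] (goal axes) [-0.15  0.   -0.01] turn deg [-0.42  0.11  0.2 ]
```

```bash
python3 -m jog '{"delta_pos":[[0,0.1,0],[0,0,0],[0,0,0],[0,0,0],[0,0,0]],"rotation":[[-0.3,0.1,0.2],[0,0,0],[0,0,0],[0,0,0],[0,0,0]],"gripper":[-1,-1,-0.2,-0.2,-0.2]}' >/dev/null; python3 -c "
from h import *
st()"; python3 -m jog '{"delta_pos":[[0,0,-0.5],[0,0,-1.5],[0,0,-4],[0,0,-4],[0,0,0]],"rotation":[[0,0,0],[0,0,0],[0,0,0],[0,0,0],[0,0,0]],"gripper":[0,0,0,0,0]}'; python3 - <<'E'
from h import *
s=imaging.camera("side"); t=imaging.camera("top"); cv2.imwrite("pics/l_t.png",crop(t,240,190,133,100,5))
cv2.imwrite("pics/l.png",crop(s,250,225,75,75,8)[:600])
E
```

```text
t 15.05 local mm [-0.5 27. ] z 30.2 F local [0.4 0.5 0.5] Mz [-0.03  0.04 -0.04] tilt/yaw deg [-0.49 -0.29  0.3 ] w 0.0344
time_s: 15.68
tool_pos: [0.5985, 0.008, 0.137]
eef_rot: [3.127, -0.006, 1.76]
contact_force: [0.0, 0.6, -0.3]
width: 0.0429
```

View pics/l.png

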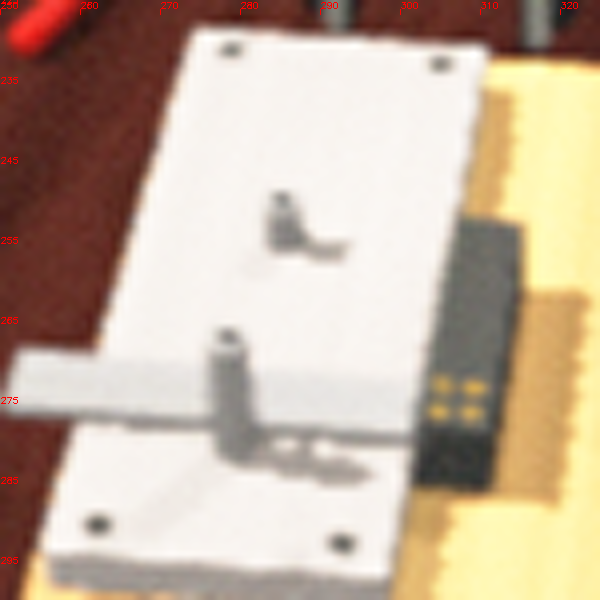

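The square stands along the edge, stock from (307,252) to (303,283), blade at the tall post. On release the arm sprang about 6 mm forward. As insurance I'll press the stock's back gently at mid-length with shut fingers, which also checks flushness.

```bash
python3 - <<'E'
from h import *
b=np.array([.603,-.0194,.1826,0]); P=place(b,[(-52,18,0)])[0]; st(); print(P, local(b,onz("top",(264.6,282.5),.068)))
go(P[0],P[1],.06,.1826+np.pi/2)
E
python3 -m jog '{"delta_pos":[[0,-2,0],[0,-2,0],[0,-2,0],[0,0,0]],"rotation":[[0,0,0],[0,0,0],[0,0,0],[0,0,0]],"gripper":[-1,-1,-1,-1]}'
python3 - <<'E'
from h import *
P=place([.603,-.0194,.1826,0],[(-52,18,0)])[0]; st(); go(P[0],P[1],.06,.1826+np.pi/2)
E
```

```text
t 15.78 local mm [-2.  27.7] z 133.5 F local [-0.2 -0.7  0.7] Mz [-0.03 -0.01 -0.04] tilt/yaw deg [-0.39 -0.37  0.4 ] w 0.0427
[ 0.54859594 -0.01114177  0.        ] [-0.07614159  0.10448736]
t 15.78 pos [0.596  0.0074 0.1335] rpy [ 3.1347 -0.0065  1.7603] F [-0.  -0.7  0.7] w 0.0427
shift cm (now axes) [-0.98 -5.06  7.31] (goal axes) [-0.97 -5.    7.35] turn deg [ 0.39 -0.37  0.4 ]
time_s: 16.27
tool_pos: [0.5318, -0.0046, 0.1287]
eef_rot: [-3.138, -0.008, 1.761]
contact_force: [0.1, 0.7, -0.8]
width: 0.0
t 16.27 local mm [-67.4  27.5] z 128.7 F local [ 0.3  0.6 -0.8] Mz [-0.03 -0.01 -0.  ] tilt/yaw deg [ 0.19 -0.47  0.41] w 0.0
t 16.27 pos [ 0.5318 -0.0046  0.1287] rpy [-3.1383 -0.0082  1.7606] F [ 0.1  0.7 -0.8] w 0.0
shift cm (now axes) [-1.01  1.55  6.85] (goal axes) [-0.95  1.54  6.87] turn deg [-0.19 -0.47  0.41]
```

```bash
python3 -m jog '{"delta_pos":[[-0.9,1,2],[0,0,3.5],[0,0,1.5],[0,0,0]],"rotation":[[-0.2,-0.5,0.4],[0,0,0],[0,0,0],[0,0,0]],"gripper":[-1,-1,-1,-1]}' >/dev/null
python3 - <<'E'
from h import *
P=place([.603,-.0194,.1826,0],[(-52,18,0)])[0]; st(); go(P[0],P[1],.024,.1826+np.pi/2)
E
```

```text
t 16.77 local mm [-53.7  18.6] z 55.5 F local [ 0.2 -0.1  0.8] Mz [0.06 0.04 0.01] tilt/yaw deg [-0.16  0.01  0.02] w -0.0001
t 16.77 pos [ 0.5469 -0.0108  0.0555] rpy [3.1388e+00 2.0000e-04 1.7537e+00] F [ 0.2 -0.1  0.8] w -0.0001
shift cm (now axes) [-0.06  0.16  3.16] (goal axes) [-0.06  0.17  3.15] turn deg [0.16 0.01 0.02]
```

```bash
python3 -m jog '{"delta_pos":[[0,0,1.5],[0,0,1.2],[0,0,0.3],[0,0,0]],"rotation":[[0.2,0,0],[0,0,0],[0,0,0],[0,0,0]],"gripper":[-1,-1,-1,-1]}' >/dev/null
python3 -c "
from h import *
st()"
python3 -m jog '{"delta_pos":[[0,0.8,0],[0,0.3,0],[0,0,0]],"rotation":[[0,0,0],[0,0,0],[0,0,0]],"gripper":[-1,-1,-1]}' >/dev/null
python3 -c "
from h import *
st()"
```

```text
t 17.27 local mm [-51.7  18.7] z 25.3 F local [-1.2 -0.1  0.5] Mz [ 0.04  0.01 -0.01] tilt/yaw deg [-0.17  0.04  0.03] w -0.0001
t 17.65 local mm [-38.8  18.6] z 26.4 F local [ 0.9 -0.  -0.4] Mz [-0.03  0.03 -0.04] tilt/yaw deg [-0.32  0.05  0.03] w -0.0001
```

```bash
python3 -m jog '{"delta_pos":[[0,0.3,0.1],[0,0,0]],"rotation":[[0.3,0,0],[0,0,0]],"gripper":[-1,-1]}' >/dev/null
python3 -c "
from h import *
st()"
python3 -m jog '{"delta_pos":[[0,0.15,0]],"rotation":[[0,0,0]],"gripper":[-1]}' >/dev/null
python3 -c "
from h import *
st()"
python3 -m jog '{"delta_pos":[[0,0.15,0]],"rotation":[[0,0,0]],"gripper":[-1]}' >/dev/null
python3 -c "
from h import *
st()"
python3 -m jog '{"delta_pos":[[0,0.2,0]],"rotation":[[0,0,0]],"gripper":[-1]}' >/dev/null
python3 -c "
from h import *
st()"
```

```text
t 17.9 local mm [-35.5  18.5] z 25.5 F local [-0.6 -0.5 -0.9] Mz [ 0.04  0.02 -0.01] tilt/yaw deg [-0.02  0.06  0.02] w 0.0001
t 18.02 local mm [-34.2  18.5] z 25.5 F local [-0.5  0.5  0.1] Mz [ 0.02 -0.06 -0.02] tilt/yaw deg [0.01 0.06 0.02] w -0.0
t 18.15 local mm [-32.7  18.5] z 25.4 F local [0.2 0.5 0.1] Mz [ 0.04 -0.02  0.06] tilt/yaw deg [0.01 0.06 0.02] w 0.0
t 18.27 local mm [-30.7  18.5] z 25.4 F local [-0.6 -0.  -0. ] Mz [-0.04  0.24 -0.01] tilt/yaw deg [0.02 0.06 0.02] w -0.0001
```

Not in full contact yet; creep on.

```bash
python3 -m jog '{"delta_pos":[[0,0.1,0]],"rotation":[[0,0,0]],"gripper":[-1]}' >/dev/null
python3 -c "
from h import *
st()"
python3 -m jog '{"delta_pos":[[0,0.15,0]],"rotation":[[0,0,0]],"gripper":[-1]}' >/dev/null
python3 -c "
from h import *
st()"
python3 -m jog '{"delta_pos":[[0,0.2,0]],"rotation":[[0,0,0]],"gripper":[-1]}' >/dev/null
python3 -c "
from h import *
st()"
```

```text
t 18.4 local mm [-30.5  18.5] z 25.4 F local [-2.3  0.6  2.4] Mz [-0.02  0.44  0.01] tilt/yaw deg [0.14 0.07 0.02] w 0.0001
t 18.52 local mm [-30.5  18.5] z 25.3 F local [-3.3  0.6  3.6] Mz [-0.08  0.8   0.02] tilt/yaw deg [0.34 0.08 0.01] w 0.0004
t 18.65 local mm [-30.4  18.5] z 25.3 F local [-6.  -0.   6.1] Mz [-0.12  1.11  0.01] tilt/yaw deg [0.59 0.09 0.01] w 0.0001
```

The stock is firm at x=-30.5 and didn't give under 6 N. It slides at 1–3 N, so both ends are seated. I'll retreat and do the final check.

```bash
python3 -m jog '{"delta_pos":[[0,-0.5,0],[0,-1,0],[0,-1,-1],[0,0,-4],[0,0,-4],[0,0,-4],[0,0,0]],"rotation":[[0,0,0],[0,0,0],[0,0,0],[0,0,0],[0,0,0],[0,0,0],[0,0,0]],"gripper":[-1,-1,-1,-1,-1,-1,-1]}'
python3 -m jog '{"delta_pos":[[-5,-1,0],[-5,-1,0],[-5,-1,0],[-5,-1,0],[-5,0,0],[0,0,0]],"rotation":[[0,0,0],[0,0,0],[0,0,0],[0,0,0],[0,0,0],[0,0,0]],"gripper":[-1,-1,-1,-1,-1,-1]}'
python3 - <<'E'
from h import *
t=imaging.camera("top"); s=imaging.camera("side")
b=[.603,-.0194,.1826]; 
def sqpose(lx,ly,dy=0): 
    p=place([*b,0.012],[(lx,ly,0)])[0]; return [p[0],p[1],b[2]+dy,.012]
V=[(11,45,24),(11,-45,24),(-11,-45,24),(-11,45,24),(121,45,20.5),(121,23,20.5)]
for n in("top","side"): print(n,proj(n,place(sqpose(-6,22.5),V)).round(1).tolist())
a=crop(t,240,190,120,90,4); c=crop(s,250,225,80,90,4)
o=np.hstack([a,c]); cv2.imwrite("pics/z.png",o); print(o.shape)
E
```

```text
time_s: 19.52
tool_pos: [0.5456, -0.0112, 0.1614]
eef_rot: [-3.14, 0.002, 1.754]
contact_force: [1.1, -0.2, -0.1]
width: 0.0001
time_s: 20.27
tool_pos: [0.5487, -0.2706, 0.1585]
eef_rot: [-3.136, 0.001, 1.758]
contact_force: [0.3, 0.4, 0.5]
width: 0.0001
top [[277.1, 245.6], [317.4, 239.4], [319.0, 249.0], [278.5, 255.3], [270.1, 198.2], [279.8, 196.8]]
side [[301.4, 278.2], [306.3, 251.7], [316.0, 252.4], [311.7, 279.0], [250.3, 275.7], [252.5, 269.0]]
(360, 800, 3)
```

View pics/z.png

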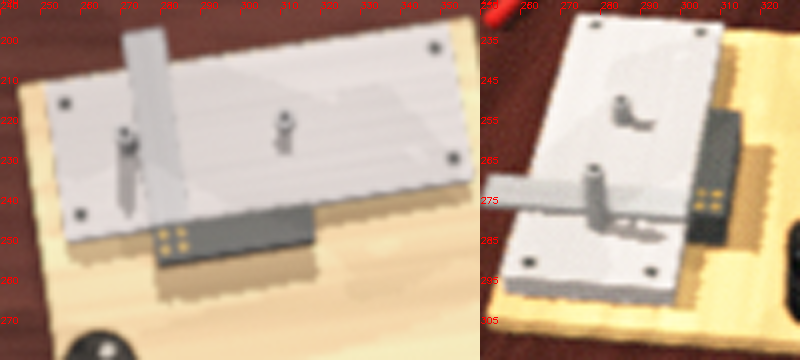

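The stock and blade-tip corners match the flush, touching model to about 1 px. The blade lies against the tall post at top (271,225), and the capacitor hasn't moved. Handing in.

```bash
python3 -c "
from station import job
print(job.finish_job())"
```

```text
the job is handed in; nothing more can be done
None
```

The square is standing on the board with its stock flush along the panel's near edge and its blade against the taller standoff (the left one). I handed the job in at about 20 s of robot time, and no verdict was reported.

**What I did:** I gripped the stock by its top 8 mm or so and set it down on the front strip with the blade a finger's breadth right of the standoff. I pushed it flush, slid it left until it met the standoff, and let go. I then pressed its back lightly with shut fingers.

**Checks:**
- **First flush:** with about 13 N on it the stock moved only 0.2 mm and showed no yaw moment, at the expected distance from the edge.
- **Meeting the standoff:** the slide stopped at 22.4 mm along the edge, against 22.5 mm predicted, and resistance rose to about 8 N. The limit is 35 N.
- **After release:** the stock did not give under a 6 N press on its back.
- **Final pictures:** the stock and blade corners matched the flush, touching position to about 1 pixel (roughly 2 mm). In the areas I looked at, nothing else had moved. I did not check every bystander, but the arm stayed clear of all of them.

**What went less smoothly:**
- While sliding, the square tilted by up to 2.1° and rose about 1 mm, and I set it level again.
- The push against the standoff turned it by 0.5°. I squared it up and re-seated it before letting go.
- The arm sprang about 6 mm forward when the jaws opened. The later checks showed no effect on the square.
- Blade contact was not measured again after release; that rests on the slide's stopping point and the pictures.

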